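# Turn a drying plate up four clicks and start it

## Task

Turn the drying plate's orange-lugged dial up (clockwise) by exactly four clicks from where it stands now, pushing its lug round gently with a fingertip, and only then press the green start button all the way down and let it spring back. Do not pinch or grip anything, and leave the two soil samples on the plate and everything lying around where they are.

Things in the scene. Friction and masses are not known exactly. Their poses are not given: they have to be found in the camera images.
- dryer: Fixed white drying plate, 190 (own x) x 216 (own y) mm. Origin at the centre of its underside, in a shallow tray (22 mm high rim); own x points to its back, own y to its left as seen from the front. Deck 50 mm above the origin. Front half: dial (left), start button (right). Back half: aluminium warming plate 80 x 190 mm, centre at own x = 46 mm, top 56 mm above the origin.
- dial_base: Fixed dark round bezel, 46.5 mm radius and 1.6 mm thick, lying on the deck with its centre at own (-45, +40) mm of the dryer and turned to a different angle each time; it carries the dial and ten white ticks. Origin on the dial's axis at deck height (50 mm above the dryer's origin); own z up.
- dial_axis (a point): Point on the dial's upright axis at the height of its flat top (12 mm above the deck); axes parallel to the bezel's. The dial is a black disc of 38 mm radius with a flat silver hub cap (9 mm radius, 3 mm high, no obstacle); its only raised part is the orange lug.
- lug_mid (a point): Centre of the dial's orange lug, 23 mm from the dial axis, 9 mm above the disc's top. The lug is a radial bar 26 mm long (10 to 36 mm from the axis), 12 mm thick, 18 mm high above the disc, with a white line on top; own x points outward along the lug, own z up. Pushing the side face that looks counter-clockwise (own +y) turns the dial up.
- lug_tip (a point): Outer end of the white line on top of the lug, 36 mm from the dial axis and 18 mm above the disc's top; moves with the dial.
- dial (a joint): Dial angle in rad, growing clockwise from above. Clicks every 0.419 rad (24 deg) from 0 to 3.77 (ten ticks, stops beyond both ends); starts resting on the third (0.838). At 0 the lug points 108 deg counter-clockwise of the bezel's own x. Leaving a click takes about 5 N at the lug's middle; past half-way the dial snaps ahead, away from the finger, to the next click and stays.
- start_top (a point): Centre of the top face of the green start button, at own (-52, -68) mm of the dryer and 18 mm above the deck when up; moves with the button. Round, 13 mm radius, in a black collar of 21 mm radius that is 12 mm high.
- start (a joint): Travel of the start button in m: 0 up, 0.006 fully down (about 5 N, a spring pushes it back up).
- soil_a: Dark soil disc, 54 mm across and 22 mm high, loose on the warming plate; origin at the centre of its underside. Leave alone.
- soil_b: Second dark soil disc, 54 mm across and 20 mm high, loose on the warming plate; origin at the centre of its underside. Leave alone.
- ring_mould: Grey steel ring, 66 x 74 x 45 mm, loose on the worktop; origin under its centre. Leave alone.
- spanner: Steel open-ended spanner, 225 mm long (own y), 8 mm high, loose on the worktop; origin under its centre. Leave alone.
- timer: White lab timer on its stand, 43 x 66 x 61 mm, loose on the worktop; origin under its centre. Leave alone.
- hex_key: Black hex key, 35 x 104 x 7 mm, loose on the worktop; origin under its centre. Leave alone.
- tape_roll: Roll of tan tape, 100 mm across, 25 mm high, loose on the worktop; origin under its centre. Leave alone.
- marker: White and red marker pen, 135 mm long (own y), 16 mm high, loose on the worktop; origin under its centre. Leave alone.

How it is judged:
By the outcome, as a careful person would: the job done as asked, in the order asked, and still so for the second after the job is handed in, with the robot touching nothing.
It also fails if it takes over 45 s, if anything falls off the work surface, if the arm or the gripper's body presses on something with over 40 N, if the wrist force passes 120 N, or if a joint passes its speed limit or range.

## Robot

A 7-joint arm with a two-finger parallel gripper is mounted at the origin on a cart in front of the work surface, level with it; the furniture and walls round the work are solid. World frame = base frame: x ahead of the robot, y to its left, z up, the work surface at z = 0. Lengths are in m, angles in degrees, forces in N, time in s.
With the tool pointing down it reaches from about 0.425 to 0.875 m from the base axis. Payload 4.7 kg.
Tool frame: the origin (TCP) lies at the centre of the arm's flange, where the gripper is bolted on; the fingertips stand 182 mm ahead of it and the grasp point (between the pads) lies 164 mm ahead of it; z points along the fingers, y is the line along which they close (so a half turn about z gives the same grasp; the last joint's range is limited). The gripper opens to 87 mm and grips with 3 to 60 N. Pads are 19 mm wide; open, the fingers measure 117 mm over their backs; the gripper's body (75 mm by 190 mm) begins 51 mm behind the grasp point.
Start: joints at [-63.936, 18.392, -4.016, 83.108, 1.295, 78.541, -3.26], TCP at [0.277, 0.588, 0.405] pointing down, gripper open.
Joint ranges: [-163.93, 163.93], [-17.29, 119.83], [-79.2, 71.16], [3.27, 140.29], [-89.18, 269.18], [5.43, 117.66], [-154.24, 154.24]. Speed limits (degrees/s): [147.25, 147.25, 180, 180, 180, 180, 180].

## Interface

Orientations are given as [roll, pitch, yaw] about the fixed x, y, z axes, in that order (R = Rz(yaw) Ry(pitch) Rx(roll)).
In Python, from cell import env gives the robot as it stands. The module is installed in compiled form; this text tells all that it offers.
- The arm moves only by the tool step_arm, never from a script. Its argument "steps" is one flat list of numbers, 5 for each row, row after row: the opening, from 0 (shut) to 1 (fully open), then the shift along the tool's x, y, z in mm, then the turn about the tool's z in degrees. In form: [grip, dx, dy, dz, roll, grip, dx, dy, dz, roll, ...]. A call has 1 to 12 rows; each row shifts and turns the commanded pose from where the row before left it, along the tool's axes as they then stand; what a row does not reach is not made up. A row lasts 1/8 s, in which the tool goes at most 62.5 mm and 10.7 degrees, less where a joint would pass 70% of its speed; a pose out of reach is approached as far as the arm can. A call with a gripper value outside its range is refused whole. The fingers move at their own pace and stop on an object; "grip_force" is the grip in N (left out, the last holds). Time passes only in rows, so rows that do not move let the fingers close. It gives the time, the measured TCP pose, the force, the opening and the grip force at its end, in the units of the state.
- env.get_obs(): the state, without advancing time (a new reading comes with each control period).
- env.read_camera(name): name is "scene" or "top"; returns a dict with "image" (420x560x3 uint8, red, green, blue), "camera_matrix" (3x3 intrinsics, pixels), "distortion" ([k1, k2, p1, p2, k3] as OpenCV has them; the pictures are not rectified), "R" (3x3) and "t" (3): a world point X has camera coordinates R X + t. Camera axes: x right, y down, z forward; pixel columns grow to the right and rows downward; lengths in m; the calibration is good to about 2 mm. A picture is of the moment at which its call begins. There is no depth.
- env.sign_off(): hands the job in; it is judged then, once.
The state is a dict: "time_s": time; "qpos": joint angles; "joint_velocities": joint speeds; "effort": joint torques, N m; "tool_pos": TCP position; "tool_rot": TCP orientation; "force": force on the tool from outside, world axes, zero at the start; "wrist_torque": the same for the moment, N m; "grip_width": finger opening in m; "grasp_force": force on a finger pad.
Only numpy, scipy, OpenCV 4.12 (cv2) and the standard library are available. Lean on these libraries where they do the work, as an engineer would, in place of code of your own. Each camera call takes 0.05 s, during which the arm holds its last target. There are 200 camera calls.

## Working session

There is one attempt and no reset: what is moved stays moved. The work goes in short steps, Python scripts to look and compute and a tool call to move; the robot and the scene stay as the last step left them, time stands still between calls to the robot, and variables do not carry over. Pictures are saved under pics/ and viewed, at most 10 in all, crops included, and the job is handed in when it is done.

Besides the shell and the picture viewer there is one more tool, called after ">>>" as a command line: name --argument value ..., lists and objects as JSON in quotes. step_arm: Moves the arm, as the interface text tells. Its arguments: {"type":"object","properties":{"steps":{"type":"array","items":{"type":"number"}},"grip_force":{"type":"number"}},"required":["steps"]}

```bash
mkdir -p pics; cat > h.py <<'E'
import numpy as np, cv2
from cell import env
def cam(n): return env.read_camera(n)
def ray(c,p):
    u=cv2.undistortPoints(np.array([[p]],float),np.array(c["camera_matrix"]),np.array(c["distortion"]))[0,0]
    R=np.array(c["R"]);t=np.array(c["t"]); return -R.T@t, R.T@np.array([u[0],u[1],1])
def onz(c,p,z):
    o,d=ray(c,p); return o+d*(z-o[2])/d[2]
def tri(c1,p1,c2,p2):
    o,d=ray(c1,p1);q,e=ray(c2,p2)
    s=np.linalg.lstsq(np.c_[d,-e],q-o,rcond=None)[0]
    a,b=o+d*s[0],q+e*s[1]; return (a+b)/2,np.linalg.norm(a-b)
def proj(c,X):
    return cv2.projectPoints(np.array(X,float).reshape(-1,1,3),cv2.Rodrigues(np.array(c["R"]))[0],np.array(c["t"]),np.array(c["camera_matrix"]),np.array(c["distortion"]))[0][:,0]
def mask(c,lo,hi):
    h=cv2.cvtColor(c["image"],cv2.COLOR_RGB2HSV); return cv2.inRange(h,lo,hi)
E
python3 - <<'E'
from h import *
o=env.get_obs();print({k:np.round(o[k],3) for k in o})
for n in("top","scene"):
    c=cam(n);cv2.imwrite(f"pics/{n}0.png",c["image"][:,:,::-1]);print(n,-np.array(c["R"]).T@c["t"])
    for nm,lo,hi in(("or",(5,150,100),(20,255,255)),("gr",(45,90,50),(85,255,255))):
        _,_,s,ce=cv2.connectedComponentsWithStats(mask(c,lo,hi))
        print(nm,[(list(a),b.round(1)) for a,b in zip(s[1:],ce[1:]) if a[4]>20])
E
```

```text
{'time_s': np.float64(0.0), 'qpos': array([-63.936,  18.437,  -4.014,  83.177,   1.296,  78.543,  -3.261]), 'joint_velocities': array([ 0.084, -0.049,  0.028,  0.027,  0.053,  0.073,  0.072]), 'effort': array([ 0.0000e+00, -4.9129e+01, -4.0300e-01, -3.1253e+01, -6.4000e-02,
        4.4000e-02,  0.0000e+00]), 'tool_pos': array([0.277, 0.588, 0.404]), 'tool_rot': array([-1.79888e+02,  7.00000e-03,  1.54743e+02]), 'force': array([ 0.013, -0.575, -0.261]), 'wrist_torque': array([ 0.032,  0.003, -0.021]), 'grasp_force': np.float64(0.0), 'grip_width': np.float64(0.087)}
top [0.34498008 0.17644735 1.33923905]
or [([np.int32(292), np.int32(194), np.int32(7), np.int32(9), np.int32(26)], array([295.4, 198.1]))]
gr [([np.int32(221), np.int32(76), np.int32(36), np.int32(1), np.int32(36)], array([238.5,  76. ])), ([np.int32(259), np.int32(76), np.int32(113), np.int32(2), np.int32(118)], array([316.7,  76.2])), ([np.int32(332), np.int32(204), np.int32(10), np.int32(10), np.int32(76)], array([336.6, 208.9]))]
scene [-0.4774611   0.92722334  0.66953893]
or [([np.int32(276), np.int32(207), np.int32(9), np.int32(6), np.int32(46)], array([280.3, 209.4]))]
gr [([np.int32(189), np.int32(87), np.int32(44), np.int32(6), np.int32(47)], array([210.4,  89.4])), ([np.int32(123), np.int32(98), np.int32(21), np.int32(3), np.int32(23)], array([133.1,  99.1])), ([np.int32(0), np.int32(103), np.int32(99), np.int32(14), np.int32(142)], array([ 43.5, 110.4])), ([np.int32(316), np.int32(201), np.int32(8), np.int32(7), np.int32(46)], array([319.6, 204.3]))]
```

```bash
python3 - <<'E'
import cv2,numpy as np
t=cv2.imread("pics/top0.png");s=cv2.imread("pics/scene0.png")
a=cv2.resize(t[130:270,215:400],(800,600),interpolation=cv2.INTER_CUBIC) 
cv2.imwrite("pics/topc.png",a)
b=cv2.resize(s[150:270,220:380],(800,600),interpolation=cv2.INTER_CUBIC); cv2.imwrite("pics/scenec.png",b)
E
```

```text
(no output)
```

View pics/top0.png

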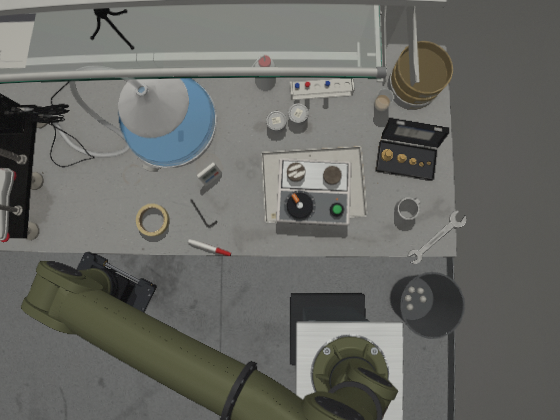

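View pics/scene0.png

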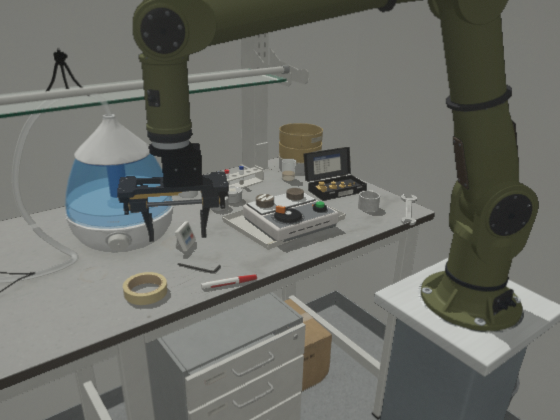

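View pics/topc.png

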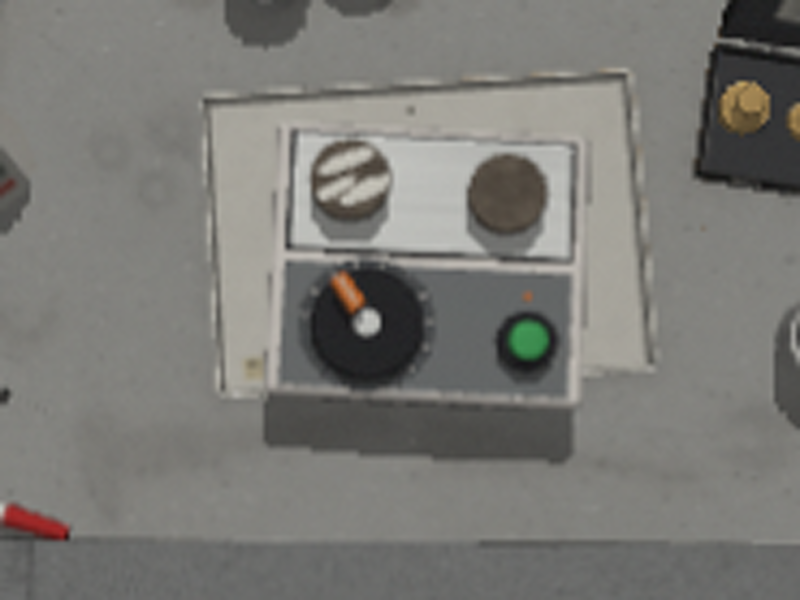

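View pics/scenec.png

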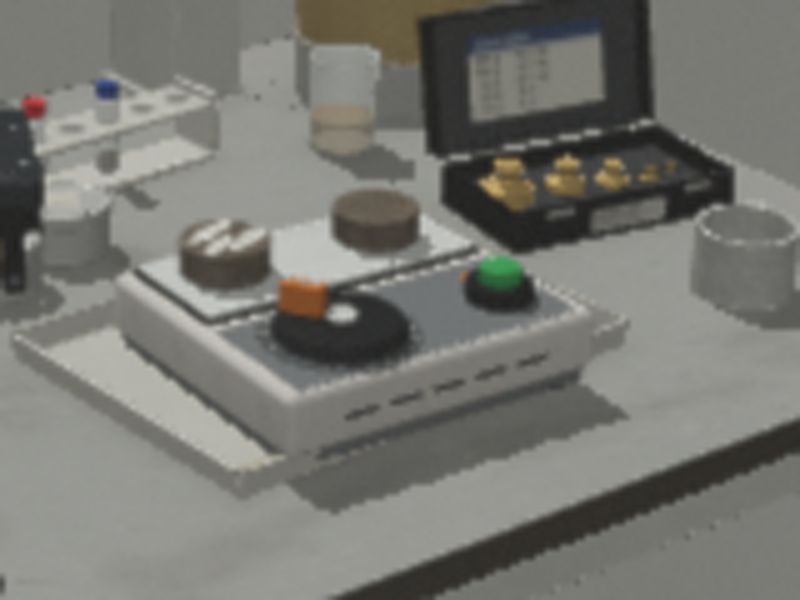

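The top view shows the dial hub at about (300,205), the lug pointing up-left to about (293,194), and the button at (337,209). The scene view shows the hub at about (288,213), the lug at (280,209), and the button at (320,204).

```bash
cat > m.py <<'E'
from h import *
def blob(c,lo,hi,win):
    x0,y0,x1,y1=win; m=mask(c,lo,hi); w=np.zeros_like(m); w[y0:y1,x0:x1]=m[y0:y1,x0:x1]
    _,_,s,ce=cv2.connectedComponentsWithStats(w)
    if len(s)<2: return None
    i=1+np.argmax(s[1:,4]); return ce[i]
OR=((3,110,70),(22,255,255)); GR=((45,90,50),(85,255,255)); HUB=((0,0,110),(179,70,255))
E
python3 - <<'E'
from m import *
t=cam("top");s=cam("scene")
P={}
for n,k,wt,ws in(("hub",HUB,(294,199,306,211),(283,208,294,216)),("lug",OR,(285,185,315,225),(265,198,305,225)),("btn",GR,(325,198,348,220),(308,195,332,215))):
    a=blob(t,*k,wt);b=blob(s,*k,ws); X,e=tri(t,a,s,b)
    print(n,a,b,X.round(4),"gap",round(e,4)); P[n]=a
for z0 in(0.0,0.003,0.006):
    h=onz(t,P["hub"],z0+.065);l=onz(t,P["lug"],z0+.078);b=onz(t,P["btn"],z0+.068)
    d=b-h;yaw=np.degrees(np.arctan2(d[1],d[0])-np.arctan2(-108,-7))
    print(z0,h.round(4),l.round(4),b.round(4),"dist",np.hypot(*d[:2]),"expected .1082 yaw",yaw%360, "lug r",np.hypot(*(l-h)[:2]),"ang",np.degrees(np.arctan2(*(l-h)[1::-1])),"mm/px",onz(t,P["hub"]+[1,0],z0+.065)-h)
E
```

```text
hub [299.63333333 204.63333333] [287.94736842 212.21052632] [0.4957 0.1524 0.0683] gap 0.0039
lug [295.07142857 197.9047619 ] [280.14754098 209.31147541] [0.5145 0.1657 0.0734] gap 0.004
btn [336.64935065 208.81818182] [319.45833333 204.20833333] [0.484  0.0457 0.0701] gap 0.0042
0.0 [0.4948 0.1508 0.065 ] [0.5127 0.1643 0.078 ] [0.4828 0.044  0.068 ] dist 0.10754334182672529 expected .1082 yaw 357.3172409682591 lug r 0.022335795791195066 ang 36.9059124915488 mm/px [ 1.51786810e-05 -2.89578367e-03  0.00000000e+00]
0.003 [0.4944 0.1509 0.068 ] [0.5123 0.1643 0.081 ] [0.4825 0.0443 0.071 ] dist 0.10728950132482977 expected .1082 yaw 357.3167907748449 lug r 0.0222801338707726 ang 36.91280424744785 mm/px [ 1.51429451e-05 -2.88896599e-03  0.00000000e+00]
0.006 [0.4941 0.151  0.071 ] [0.5119 0.1643 0.084 ] [0.4822 0.0446 0.074 ] dist 0.1070356608295895 expected .1082 yaw 357.3163384461175 lug r 0.02222447227431817 ang 36.91973052450458 mm/px [ 1.51072092e-05 -2.88214831e-03  0.00000000e+00]
```

>>> step_arm --steps '[0, -37, -27, 0, 0, 0, -37, -27, 0, 0, 0, -37, -27, 0, 0, 0, -37, -27, 0, 0, 0, -37, -27, 0, 0, 0, -37, -27, 0, 0, 0, -37, -27, 0, 0, 0, -37, -27, 0, 0, 0, -37, -27, 0, 0, 0, -37, -27, 0, 0, 0, 0, 0, 0, 9, 0, 0, 0, 0, 9]'

```text
time_s: 1.7
tool_pos: [0.497, 0.185, 0.4046]
tool_rot: [-180.0, -0.0, 136.3]
force: [-0.4, 0.3, 0.3]
grip_width: 0.0005
grasp_force: 0.0
```

>>> step_arm --steps '[0, 0, 0, 0, 9.3, 0, 0, 0, 40, 0, 0, 0, 0, 40, 0, 0, 0, 0, 40, 0, 0, 0, 0, 10, 0, 0, 0, 0, 0, 0]'

```text
time_s: 2.45
tool_pos: [0.4969, 0.1859, 0.275]
tool_rot: [-180.0, -0.0, 127.4]
force: [1.0, 0.7, 0.3]
grip_width: 0.0008
grasp_force: 0.0
```

```bash
python3 - <<'E'
from m import *
print(env.get_obs()["tool_pos"],env.get_obs()["tool_rot"],env.get_obs()["qpos"])
t=cam("top");s=cam("scene")
a=cv2.resize(t["image"][160:250,240:360],(400,300),interpolation=2);b=cv2.resize(s["image"][150:246,220:348],(400,300),interpolation=2)
cv2.imwrite("pics/c1.png",np.hstack([a,b])[:,:,::-1])
E
```

```text
[0.49690834 0.1858876  0.27498686] [-1.79982705e+02 -9.57833818e-04  1.27444465e+02] [-36.87001133   9.93061755  14.76236368 109.48893766  -2.87722168
  60.94968323  16.52384902]
```

View pics/c1.png

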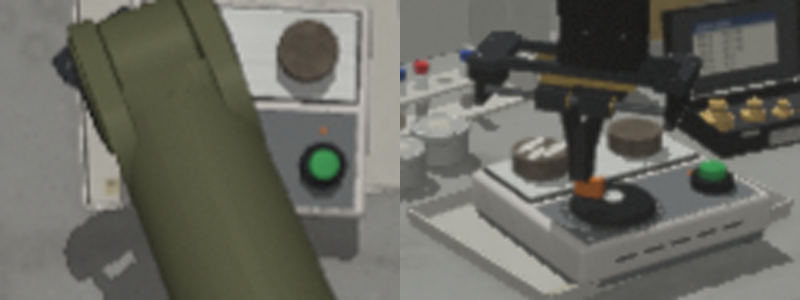

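The scene view shows the fingertip just left of the orange lug, with clearance. I'll lower it and approach.

>>> step_arm --steps '[0, 0, 0, 12, 0, 0, 0, 0, 11, 0, 0, -4, 0, 0, 0, 0, -4, 0, 0, 0, 0, 0, 0, 0, 0]'

```text
time_s: 3.18
tool_pos: [0.502, 0.1791, 0.252]
tool_rot: [180.0, 0.0, 127.4]
force: [0.1, -0.1, -0.0]
grip_width: 0.0005
grasp_force: 0.0
```

>>> step_arm --steps '[0, -2, 0, 0, 0, 0, 0, 0, 0, 0]'

```text
time_s: 3.42
tool_pos: [0.5026, 0.1787, 0.252]
tool_rot: [180.0, -0.1, 127.5]
force: [-2.6, 2.6, 1.9]
grip_width: 0.0002
grasp_force: 1.8
```

>>> step_arm --steps '[0, -2, 0, 0, 0, 0, 0, 0, 0, 0]'

```text
time_s: 3.68
tool_pos: [0.5031, 0.1781, 0.252]
tool_rot: [-180.0, -0.2, 127.5]
force: [-5.4, 5.9, 2.3]
grip_width: 0.0004
grasp_force: 3.6
```

```bash
cat > look.py <<'E'
from m import *
import sys
o=env.get_obs();print(o["tool_pos"].round(4),o["tool_rot"].round(1),o["force"].round(1),o["wrist_torque"].round(2))
s=cam("scene");m=mask(s,*OR);m[:195]=0;m[228:]=0;m[:,:262]=0;m[:,:]=m
m[:,308:]=0
_,_,st,ce=cv2.connectedComponentsWithStats(m)
i=1+np.argmax(st[1:,4]);print("lug px",st[i],ce[i].round(2))
C=np.array([.495,.1515])
for z in(.0735,.080):
    X=onz(s,ce[i],z)[:2]-C;print("ang",z,np.degrees(np.arctan2(X[1],X[0])).round(1),"r",np.hypot(*X).round(4))
if len(sys.argv)>1:
    cv2.imwrite(sys.argv[1],cv2.resize(s["image"][150:246,220:348],(800,600),interpolation=2)[:,:,::-1])
E
python3 look.py pics/c2.png
```

```text
[0.5031 0.1781 0.252 ] [-180.    -0.2  127.5] [-5.4  5.9  2.3] [ 1.13  1.16 -0.02]
lug px [283 207   3   7  16] [283.75 209.62]
ang 0.0735 32.1 r 0.016
ang 0.08 80.6 r 0.0171
```

View pics/c2.png

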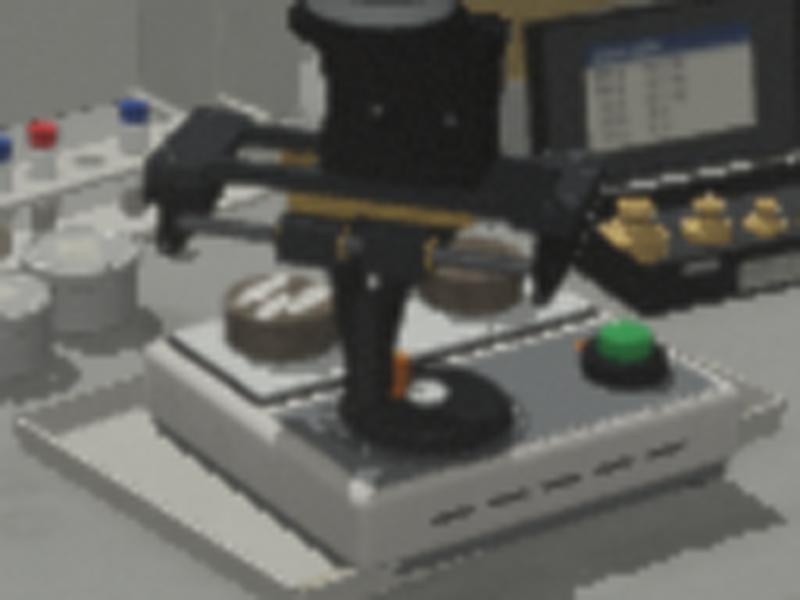

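>>> step_arm --steps '[0, -1.2, 0.9, 0, 3, 0, 0, 0, 0, 0]'

```text
time_s: 3.98
tool_pos: [0.5041, 0.1781, 0.252]
tool_rot: [-179.9, -0.2, 124.5]
force: [-7.0, 5.9, 4.9]
grip_width: 0.0006
grasp_force: 4.2
```

>>> step_arm --steps '[0, -1.2, 0.9, 0, 3, 0, 0, 0, 0, 0]'

```text
time_s: 4.22
tool_pos: [0.5052, 0.1779, 0.2519]
tool_rot: [-179.9, -0.3, 121.5]
force: [-7.2, 6.4, 5.0]
grip_width: 0.0003
grasp_force: 4.8
```

>>> step_arm --steps '[0, -1.2, 0.9, 0, 3, 0, 0, 0, 0, 0]'

```text
time_s: 4.47
tool_pos: [0.5063, 0.1778, 0.2519]
tool_rot: [-179.8, -0.3, 118.6]
force: [-8.2, 7.2, 4.6]
grip_width: 0.0001
grasp_force: 5.2
```

>>> step_arm --steps '[0, 5, 0, 0, 0, 0, 5, 0, 0, 0, 0, 0, 0, 0, 0]'

```text
time_s: 4.85
tool_pos: [0.5039, 0.1834, 0.2519]
tool_rot: [180.0, 0.1, 118.4]
force: [-0.6, -0.4, -0.6]
grip_width: 0.0003
grasp_force: 0.0
```

```bash
python3 look.py pics/c3.png
```

```text
[0.5039 0.1834 0.2519] [1.800e+02 1.000e-01 1.184e+02] [-0.6 -0.4 -0.6] [-0.08  0.08 -0.06]
lug px [281 207   5   7  22] [283.09 209.68]
ang 0.0735 35.7 r 0.0176
ang 0.08 79.3 r 0.019
```

View pics/c3.png

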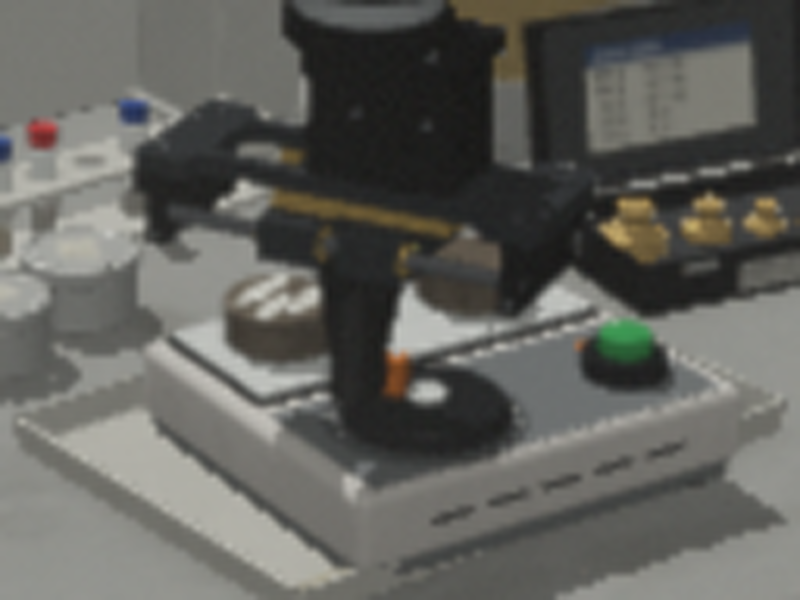

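The dial sprang back without reaching halfway. I'll raise the tip slightly, return to contact and push further.

>>> step_arm --steps '[0, -3, 0, -2, 0, 0, -3, 0, 0, 0, 0, -3, 0, 0, 0, 0, -1, 0, 0, 0, 0, 0, 0, 0, 0]'

```text
time_s: 5.52
tool_pos: [0.507, 0.1782, 0.2539]
tool_rot: [-180.0, -0.3, 118.6]
force: [-5.1, 9.3, 1.0]
grip_width: 0.0005
grasp_force: 5.0
```

>>> step_arm --steps '[0, -1.2, 0.9, 0, 3, 0, 0, 0, 0, 0]'

```text
time_s: 5.78
tool_pos: [0.5078, 0.1783, 0.2539]
tool_rot: [-179.9, -0.4, 115.6]
force: [-6.5, 9.9, 2.9]
grip_width: 0.0005
grasp_force: 6.0
```

>>> step_arm --steps '[0, -1.2, 0.9, 0, 3, 0, 0, 0, 0, 0]'

```text
time_s: 6.02
tool_pos: [0.5087, 0.1783, 0.2539]
tool_rot: [-179.9, -0.5, 112.6]
force: [-8.1, 11.2, 3.3]
grip_width: 0.0006
grasp_force: 6.9
```

```bash
python3 look.py; python3 - <<'E'
from m import *
s=cam("scene");im=s["image"]
for r in range(203,217): print(r,[ '%d/%d/%d'%tuple(im[r,c]) for c in range(277,292)])
p=onz
for th in (36.9,25,13,0):
    a=np.radians(th);u=np.array([np.cos(a),np.sin(a),0]);n=np.array([-u[1],u[0],0]);C=np.array([.495,.1515,.0645])
    print(th,[proj(s,C+u*r+n*k+[0,0,z]).round(1).tolist()[0] for r in(.01,.036) for k in(-.006,.006) for z in (0,.018)])
E
```

```text
[0.5087 0.1783 0.2539] [-179.9   -0.5  112.6] [-8.1 11.2  3.3] [2.51 1.81 0.03]
lug px [281 207   5   6  21] [283.33 209.71]
ang 0.0735 35.6 r 0.0169
ang 0.08 80.7 r 0.0184
203 ['38/38/37', '34/33/33', '34/34/32', '28/30/27', '34/34/34', '83/85/82', '178/181/176', '187/190/185', '188/190/185', '188/190/186', '187/188/185', '187/189/185', '187/190/185', '187/189/185', '187/189/185']
204 ['38/38/37', '34/33/33', '31/31/31', '31/32/31', '35/34/33', '93/95/93', '178/180/175', '187/190/185', '188/190/185', '188/189/186', '188/190/186', '188/190/185', '185/187/183', '183/185/181', '185/188/184']
205 ['36/35/34', '33/33/32', '31/30/30', '32/32/31', '34/35/32', '85/84/81', '155/155/148', '182/182/177', '185/186/180', '184/187/182', '187/189/185', '182/184/180', '166/168/165', '144/146/142', '131/133/129']
206 ['35/36/35', '33/33/33', '33/32/32', '33/31/32', '36/33/33', '65/58/52', '124/102/84', '154/131/110', '158/140/121', '147/146/140', '132/134/130', '112/114/111', '94/95/92', '84/86/83', '73/73/72']
207 ['35/36/34', '34/34/34', '33/33/32', '30/31/30', '34/33/31', '68/46/34', '120/73/40',
[... 1658 characters left out ...]
5', '36/37/36', '35/36/35', '36/36/36', '37/38/37', '36/36/36', '36/38/37', '36/35/35', '36/36/36', '36/36/35', '34/34/34', '36/36/35', '34/34/33', '33/34/33', '34/35/34']
36.9 [[286.1, 212.1], [286.3, 206.4], [285.0, 213.9], [285.2, 208.1], [277.3, 210.8], [277.5, 205.1], [276.1, 212.6], [276.2, 206.8]]
25 [[286.8, 211.9], [287.0, 206.2], [284.8, 213.5], [285.0, 207.7], [278.7, 209.9], [278.9, 204.1], [276.7, 211.4], [276.9, 205.7]]
13 [[287.6, 211.8], [287.8, 206.0], [284.9, 213.1], [285.1, 207.3], [280.6, 209.1], [280.7, 203.4], [277.9, 210.4], [278.0, 204.7]]
0 [[288.5, 211.7], [288.7, 206.0], [285.1, 212.7], [285.3, 207.0], [283.0, 208.4], [283.1, 202.7], [279.6, 209.4], [279.8, 203.7]]
```

```bash
python3 - <<'E'
from m import *
s=cam("scene");im=s["image"].astype(int);a=cv2.imread("pics/scene0.png")[:,:,::-1].astype(int)
for r in range(203,215): print(r,*[ '%4d'%(v[0]-v[2]) for v in a[r,274:290]],' | ',*['%4d'%(v[0]-v[2]) for v in im[r,274:290]])
print(env.get_obs()["effort"].round(1))
E
```

```text
203    4    3    2    3    2    2    2    1    2    2    2    2    2    2    2    2  |     1    1    0    1   -1    2    1    1    1    2    2    3    2    2    2    2
204    4    2    2    3    5    5    5    4    2    2    2    3    2    2    2    3  |    -1    1    2    1    2    3    3    2    1    2    2    2    2    2    3    2
205    2    4   13   16   48   35   31   25    9    4    7    4    3    3    1    2  |     1    2    1    1    4    3    0    1    5    8    5    5    3    2    2    1
206    2   13   89   99  100   90   68   50   53   24   63   25    6    2    1    0  |     2   -1    1    0    1    2    1    6   29   41   44   37    6    2    1    1
207    3   21   75   90   92   95  100  104  110  102   97   37    6    1    1    3  |    -1    0    1    0    1    1    0    6   35   79   72   46    6    2    1    2
208    4   23   69   82   83   84   86   88   91   90   73   34    3   -1    1    3  |    -1    1    1    1    0    2   -1    4   31   80   73   50    7   -1    2    2
209    3   20   67   81   82   82   82   82   82   82   67   33    5   -1    1    0  |     2
[... 259 characters left out ...]
 69   76   79   79   81   81   81   81   62   18    2    1    2    1  |     2    1    3    2    1    0    9   44   75   80   67   49    5    1    2    2
212    4    5   24   40   57   72   76   76   79   77   53   16    3    2    2    2  |    -1    0    1    1    2    4   23   69   76   75   55   20    3    3    2    2
213    2   -1    2    5   10   17   18   27   40   40   26    5    2    3    3    1  |     2    0    0    1    0    2    6   17   27   27   18    4    2    2    2    2
214    1    1   -1   -1    1    0    1    3    5    8    3    1    0    2    1    0  |     3    2   -1    2    3    1    2    0    2    2    2    2    1    2    0    1
[  7.3 -36.2   9.6 -27.7   4.   -1.4  -0.1]
```

>>> step_arm --steps '[0, -1.5, 0, 0, 0, 0, 0, 0, 0, 0]'

```text
time_s: 6.42
tool_pos: [0.5114, 0.1734, 0.254]
tool_rot: [179.9, -0.1, 112.5]
force: [-1.1, 6.2, -0.2]
grip_width: 0.0004
grasp_force: 2.9
```

>>> step_arm --steps '[0, -1.5, 0, 0, 0, 0, 0, 0, 0, 0]'

```text
time_s: 6.68
tool_pos: [0.5117, 0.1729, 0.254]
tool_rot: [179.9, -0.2, 112.5]
force: [-1.9, 8.3, 0.2]
grip_width: 0.0003
grasp_force: 4.0
```

```bash
python3 look.py
```

```text
[0.5117 0.1729 0.254 ] [179.9  -0.2 112.5] [-1.9  8.3  0.2] [ 1.69  0.58 -0.05]
lug px [282 206   5   7  27] [284.19 208.81]
ang 0.0735 14.1 r 0.0176
ang 0.08 63.6 r 0.0142
```

The dial snapped one click: the lug is now near 13°, and the contact normal agrees. I'll use a small planner for the moves around the axis.

```bash
cat > plan.py <<'E'
import sys,numpy as np
# args: cmd x y yaw, then waypoints theta,r,t (mm) ; prints tool-frame rows
a=sys.argv[1:];x,y,yaw=map(float,a[:3]);C=np.array([495,151.5])
p=np.array([x,y])*1000
for w in a[3:]:
    th,r,t=map(float,w.split(','));k=np.radians(th)
    q=C+r*np.array([np.cos(k),np.sin(k)])+t*np.array([-np.sin(k),np.cos(k)])
    d=q-p;b=np.radians(yaw);print(w,"dx %.1f dy %.1f roll %.1f"%(d@[np.cos(b),np.sin(b)],d@[np.sin(b),-np.cos(b)],yaw-(th+90)),(q/1000).round(4))
    p=q;yaw=th+90
E
python3 plan.py .5126 .1705 112.4 18,23,16 13,23,16 9,23,16 5,23,16 2,23,16 -1,23,16 -4,23,16; python3 plan.py .5126 .1705 112.4  12,23,17
```

```text
18,23,16 dx 3.3 dy 0.6 roll 4.4 [0.5119 0.1738]
13,23,16 dx -2.1 dy 1.3 roll 5.0 [0.5138 0.1723]
9,23,16 dx -1.6 dy 1.1 roll 4.0 [0.5152 0.1709]
5,23,16 dx -1.6 dy 1.1 roll 4.0 [0.5165 0.1694]
2,23,16 dx -1.2 dy 0.8 roll 3.0 [0.5174 0.1683]
-1,23,16 dx -1.2 dy 0.8 roll 3.0 [0.5183 0.1671]
-4,23,16 dx -1.2 dy 0.8 roll 3.0 [0.5191 0.1659]
12,23,17 dx 1.7 dy 2.2 roll 10.4 [0.514  0.1729]
```

>>> step_arm --steps '[0, 1.7, 2.2, 0, 10.4, 0, -1.6, 1.1, 0, 4, 0, 0, 0, 0, 0]'

```text
time_s: 7.1
tool_pos: [0.5149, 0.1725, 0.2539]
tool_rot: [-180.0, -0.1, 98.0]
force: [-2.6, 4.7, 1.0]
grip_width: 0.0003
grasp_force: 2.4
```

>>> step_arm --steps '[0, -1.6, 1.1, 0, 4, 0, 0, 0, 0, 0]'

```text
time_s: 7.35
tool_pos: [0.5159, 0.1721, 0.254]
tool_rot: [-180.0, -0.2, 94.1]
force: [-2.7, 6.6, 0.9]
grip_width: 0.0004
grasp_force: 3.6
```

>>> step_arm --steps '[0, -1.6, 1.1, 0, 4, 0, 0, 0, 0, 0]'

```text
time_s: 7.6
tool_pos: [0.5169, 0.1717, 0.2541]
tool_rot: [-180.0, -0.3, 90.1]
force: [-3.4, 9.2, 0.5]
grip_width: 0.0006
grasp_force: 4.8
```

>>> step_arm --steps '[0, -1.5, 0, 0, 0, 0, 0, 0, 0, 0]'

```text
time_s: 7.85
tool_pos: [0.5168, 0.1711, 0.2541]
tool_rot: [-180.0, -0.3, 90.2]
force: [-3.4, 11.0, -0.5]
grip_width: 0.0004
grasp_force: 5.7
```

>>> step_arm --steps '[0, -1.5, 0, 0, 0, 0, 0, 0, 0, 0]'

```text
time_s: 8.1
tool_pos: [0.5168, 0.1704, 0.2542]
tool_rot: [180.0, -0.4, 90.2]
force: [-2.8, 13.0, -1.7]
grip_width: 0.0004
grasp_force: 6.6
```

>>> step_arm --steps '[0, -1.5, 0, 0, 0, 0, 0, 0, 0, 0]'

```text
time_s: 8.35
tool_pos: [0.5168, 0.1697, 0.2542]
tool_rot: [180.0, -0.5, 90.3]
force: [-1.7, 15.8, -2.3]
grip_width: 0.0002
grasp_force: 7.5
```

```bash
python3 look.py
```

```text
[0.5168 0.1697 0.2542] [180.   -0.5  90.3] [-1.7 15.8 -2.3] [3.36 0.53 0.11]
lug px [282 206   5   7  26] [284.23 208.69]
ang 0.0735 11.8 r 0.018
ang 0.08 60.4 r 0.0139
```

>>> step_arm --steps '[0, -1.2, 0, 0, 0, 0, 0, 0, 0, 0]'

```text
time_s: 8.65
tool_pos: [0.5168, 0.1692, 0.2543]
tool_rot: [179.9, -0.5, 90.3]
force: [-0.4, 17.1, -2.3]
grip_width: 0.0007
grasp_force: 8.3
```

```bash
python3 look.py
```

```text
[0.5168 0.1692 0.2543] [179.9  -0.5  90.3] [-0.4 17.1 -2.3] [3.71 0.4  0.13]
lug px [282 206   5   7  26] [284.23 208.69]
ang 0.0735 11.8 r 0.018
ang 0.08 60.4 r 0.0139
```

>>> step_arm --steps '[0, -1.2, 0, 0, 0, 0, 0, 0, 0, 0]'

```text
time_s: 8.95
tool_pos: [0.5168, 0.1687, 0.2543]
tool_rot: [179.9, -0.6, 90.3]
force: [-1.1, 18.5, -3.4]
grip_width: 0.0006
grasp_force: 9.0
```

```bash
python3 - <<'E'
from m import *
np.save("pushed.npy",cam("scene")["image"]); print(env.get_obs()["effort"].round(1))
E
```

```text
[  9.6 -37.6  12.4 -25.1   5.3   1.4  -0.1]
```

>>> step_arm --steps '[0, 5, 0, 0, 0, 0, 5, 0, 0, 0, 0, 5, 0, 0, 0, 0, 0, 0, 0, 0]'

```text
time_s: 9.5
tool_pos: [0.518, 0.1761, 0.2538]
tool_rot: [179.9, 0.1, 90.0]
force: [0.0, -0.3, 0.7]
grip_width: 0.0006
grasp_force: 0.0
```

```bash
python3 look.py pics/c4.png; python3 - <<'E'
from m import *
im=cam("scene")["image"].astype(int);a=np.load("pushed.npy").astype(int);b=cv2.imread("pics/scene0.png")[:,:,::-1].astype(int)
for r in range(202,215): print(r,*[ '%4d'%(v[0]-v[2]) for v in a[r,276:292]],' | ',*['%4d'%(v[0]-v[2]) for v in im[r,276:292]])
E
```

```text
[0.518  0.1761 0.2538] [1.799e+02 1.000e-01 9.000e+01] [ 0.  -0.3  0.7] [-0.1   0.08 -0.02]
lug px [281 205   6   8  34] [283.68 208.65]
ang 0.0735 14.4 r 0.0194
ang 0.08 58.9 r 0.0154
202    2    0    1    1    0    0    1    1    1    2    1    2    2    2    3    2  |     1    2    1    2    0    2    2    2    2    3    2    1    2    2    2    2
203    0    0    1    2    0    1    1    3    5    3    2    2    2    2    2    2  |     1    2    1    1    3    2    4    4    2    2    2    2    2    2    2    2
204    0    1    0    1    0    1    3   18   24    6    4    3    3    2    2    1  |     2    1    0    1    1   14   31   18    5    4    2    2    3    1    2    1
205    2    0    2    1    0    0    5   31   55   38   18    5    2    2    1    2  |     1    1    2    1    1   21   60   52   36   28    8    3    2    1    2    1
206    1    0    1    2    0    3    6   59  120  106   64   23    4    2    1    2  |     2    2    1    0    4   31   89  118   77   73   57    7    1    1    2    2
207    1    0    2    1    1    1    6   44   89   84   74   36    5    1  
[... 568 characters left out ...]
 49    9    0   -1   -1   -1
211    1   -1    1    1    2   21   54   70   76   60   35    6    1    2    1    0  |     1    0    0    4   21   52   73   75   75   59   32    6    2    2    0   -1
212    1    0    1    0   -1    3   13   26   35   22    7    3    2    2    2    0  |     2   -1    2   -1    3   11   29   53   50   21    5    3    3    2    1    1
213    0    1    0    0   -1    2    1    2    5    4    1    0    2    2    2    2  |    -1    1   -1    0    2    1    5   11    9    4    2    1    2    2    2    1
214    1    2    0   -1    1    1    1    0    0    0    2    1    1    1    0    0  |     1    1    0    1    1    0   -1    2    1   -1    1    1    1    0    0    0
```

View pics/c4.png

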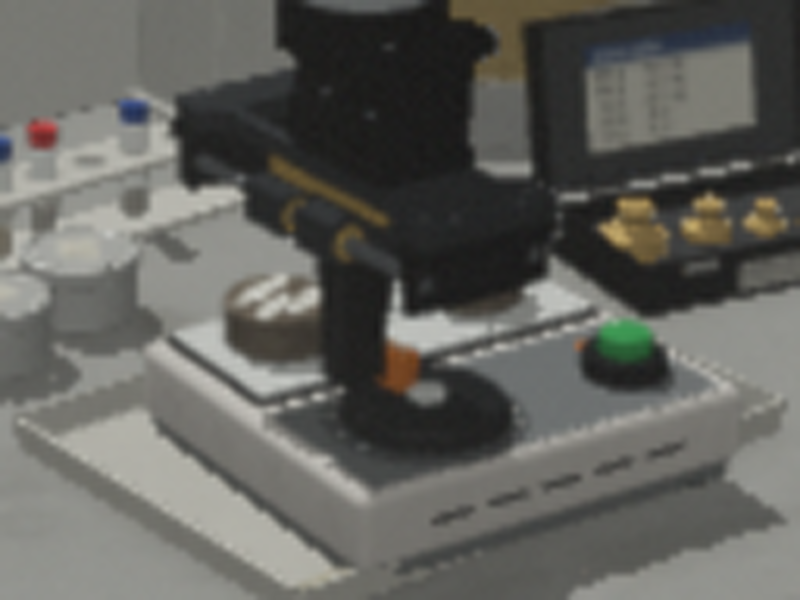

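The lug visibly sprang back by a few degrees, so this is an elastic detent and it's still on click 1. I'll push further out on the lug, where less force is needed.

```bash
python3 plan.py .518 .1761 90 -4,30,25 -4,30,21 -4,30,19 -4,30,17
```

```text
-4,30,25 dx -1.8 dy 8.7 roll 4.0 [0.5267 0.1743]
-4,30,21 dx -4.0 dy 0.0 roll 0.0 [0.5264 0.1704]
-4,30,19 dx -2.0 dy 0.0 roll 0.0 [0.5263 0.1684]
-4,30,17 dx -2.0 dy 0.0 roll 0.0 [0.5261 0.1664]
```

>>> step_arm --steps '[0, 0, 8.7, 0, 4, 0, -1.8, 0, 0, 0, 0, -4, 0, 0, 0, 0, 0, 0, 0, 0]'

```text
time_s: 10.1
tool_pos: [0.5261, 0.1725, 0.2541]
tool_rot: [179.9, -0.2, 86.1]
force: [2.3, 4.6, -2.7]
grip_width: 0.0005
grasp_force: 2.4
```

>>> step_arm --steps '[0, -2, 0, 0, 0, 0, 0, 0, 0, 0]'

```text
time_s: 10.35
tool_pos: [0.526, 0.1717, 0.2543]
tool_rot: [179.8, -0.3, 86.2]
force: [5.0, 7.2, -2.7]
grip_width: 0.0006
grasp_force: 3.6
```

>>> step_arm --steps '[0, -2, 0, 0, 0, 0, 0, 0, 0, 0]'

```text
time_s: 10.6
tool_pos: [0.5259, 0.1708, 0.2544]
tool_rot: [179.8, -0.4, 86.2]
force: [4.9, 10.1, -4.7]
grip_width: 0.0006
grasp_force: 4.9
```

>>> step_arm --steps '[0, -1.5, 0, 0, 0, 0, 0, 0, 0, 0]'

```text
time_s: 10.85
tool_pos: [0.5258, 0.1702, 0.2544]
tool_rot: [179.7, -0.5, 86.3]
force: [6.0, 12.0, -5.0]
grip_width: 0.0003
grasp_force: 5.9
```

>>> step_arm --steps '[0, -1.5, 0, 0, 0, 0, 0, 0, 0, 0]'

```text
time_s: 11.1
tool_pos: [0.5258, 0.1696, 0.2545]
tool_rot: [179.7, -0.6, 86.3]
force: [6.0, 14.2, -7.1]
grip_width: 0.0004
grasp_force: 6.8
```

```bash
python3 look.py; python3 - <<'E'
from m import *
for i in range(6):
    cam("scene"); o=env.get_obs();F=o["force"];M=o["wrist_torque"];d=o["tool_pos"][:2]-[.495,.1515]
    # torque on dial about C = -( d x F + Mz )
    print(F.round(1),M.round(2),"dial torque",round(-(d[0]*F[1]-d[1]*F[0]+M[2]),3),"arm mm",round((d[0]*F[1]-d[1]*F[0]+M[2])/np.hypot(*F[:2])*1000,1),"offs",round(M[2]/np.hypot(*F[:2])*1000,1))
E
```

```text
[0.5258 0.1696 0.2545] [179.7  -0.6  86.3] [ 6.  14.2 -7.1] [ 3.08 -1.26 -0.02]
lug px [279 205   8   8  44] [282.98 208.45]
ang 0.0735 15.2 r 0.0217
ang 0.08 54.5 r 0.0173
[ 6.  14.4 -6.5] [ 3.16 -1.24  0.02] dial torque -0.358 arm mm 22.9 offs 1.6
[ 5.8 13.7 -7. ] [ 3.08 -1.26  0.02] dial torque -0.332 arm mm 22.3 offs 1.1
[ 5.6 13.4 -7. ] [ 3.09 -1.28 -0.  ] dial torque -0.306 arm mm 21.1 offs -0.3
[ 5.5 13.4 -7.7] [ 3.12 -1.24  0.01] dial torque -0.319 arm mm 22.0 offs 0.4
[ 6.3 13.9 -6.6] [ 3.09 -1.22 -0.01] dial torque -0.306 arm mm 20.0 offs -0.5
[ 5.7 13.9 -6.7] [ 3.02 -1.18  0.04] dial torque -0.369 arm mm 24.5 offs 3.0
```

>>> step_arm --steps '[0, -1.5, 0, 0, 0, 0, 0, 0, 0, 0]'

```text
time_s: 11.7
tool_pos: [0.5257, 0.169, 0.2546]
tool_rot: [179.7, -0.6, 86.3]
force: [6.5, 16.8, -6.9]
grip_width: 0.0006
grasp_force: 7.8
```

>>> step_arm --steps '[0, -1.5, 0, 0, 0, 0, 0, 0, 0, 0]'

```text
time_s: 11.95
tool_pos: [0.5256, 0.1684, 0.2546]
tool_rot: [179.6, -0.7, 86.4]
force: [7.2, 18.8, -9.2]
grip_width: 0.0008
grasp_force: 8.8
```

>>> step_arm --steps '[0, -1.2, 0, 0, 0, 0, 0, 0, 0, 0]'

```text
time_s: 12.2
tool_pos: [0.5256, 0.1679, 0.2547]
tool_rot: [179.6, -0.8, 86.4]
force: [7.3, 18.8, -10.1]
grip_width: 0.0006
grasp_force: 9.5
```

>>> step_arm --steps '[0, -1.2, 0, 0, 0, 0, 0, 0, 0, 0]'

```text
time_s: 12.45
tool_pos: [0.5255, 0.1674, 0.2548]
tool_rot: [179.6, -0.9, 86.4]
force: [8.2, 21.4, -10.4]
grip_width: 0.0005
grasp_force: 10.3
```

```bash
python3 look.py; python3 - <<'E'
from m import *
im=cam("scene")["image"].astype(int)
for r in range(203,214): print(r,*['%4d'%(v[0]-v[2]) for v in im[r,276:292]])
s=cam("scene")
for th in (20,13,6,0,-5,-11):
    a=np.radians(th);u=np.array([np.cos(a),np.sin(a),0]);n=np.array([-u[1],u[0],0]);C=np.array([.495,.1515,.0645])
    print(th,[proj(s,C+u*r+n*k+[0,0,z]).round(1).tolist()[0] for r,k in((.01,-.006),(.01,.006),(.036,.006)) for z in (0,.018)])
E
```

```text
[0.5255 0.1674 0.2548] [179.6  -0.9  86.4] [  8.2  21.4 -10.4] [ 4.78 -1.73 -0.03]
lug px [279 205   8   8  41] [283.12 208.27]
ang 0.0735 12.0 r 0.0221
ang 0.08 50.3 r 0.0169
203    1    0    0    1    2   17   23    6    4    2    2    2    2    2    3    1
204    2    1    2    2    6   26   54   39   18    5    3    2    3    2    1    1
205    2    1    2    0    6   52  116   98   49   34   18    4    2    2    2    1
206    2    2    1    2   12   56   86   89   80   75   58   22    3    1    1    3
207    1    2    2    1   11   55   76   80   83   78   72   28    4    2    3    5
208    2    0    6   19   26   59   75   78   82   76   72   22    3    1    2    3
209    1    2   20   61   68   75   77   79   84   77   71   22    3   -1    1    0
210    0    2    4   27   52   70   73   79   81   76   63   17    2    2    0   -1
211    1    1    2    1   10   28   54   70   75   62   33    6    2    2    1    0
212    1    0    1    1    0    3   13   26   35   20    6    3    2    3    2    1
213    0    1   -1   -1    0    0   -1    2    5    4    1    1    1    3    1    1
20 [[287.1, 211.8], [287.3, 206.1], [284.8, 213.4], [285.0, 207.6], [277.1, 211.0], [277.3, 205.2]]
13 [[287.6, 211.8], [287.8, 206.0], [284.9, 213.1], [285.1, 207.3], [277.9, 210.4], [278.0, 204.7]]
6 [[288.1, 211.7], [288.3, 206.0], [285.0, 212.9], [285.2, 207.1], [278.7, 209.9], [278.9, 204.1]]
0 [[288.5, 211.7], [288.7, 206.0], [285.1, 212.7], [285.3, 207.0], [279.6, 209.4], [279.8, 203.7]]
-5 [[288.9, 211.7], [289.1, 206.0], [285.3, 212.6], [285.5, 206.8], [280.4, 209.1], [280.6, 203.4]]
-11 [[289.3, 211.7], [289.5, 206.0], [285.5, 212.4], [285.7, 206.7], [281.5, 208.8], [281.6, 203.1]]
```

The force has a large inward friction part, which shortens the lever arm. I'll shift outward so the push is tangential.

>>> step_arm --steps '[0, 0, 2, 0, 0, 0, 0, 0, 0, 0]'

```text
time_s: 12.85
tool_pos: [0.5265, 0.1674, 0.2546]
tool_rot: [179.8, -0.8, 86.4]
force: [2.7, 21.2, -7.0]
grip_width: 0.0006
grasp_force: 10.2
```

>>> step_arm --steps '[0, 0, 2, 0, 0, 0, 0, 0, 0, 0]'

```text
time_s: 13.1
tool_pos: [0.5274, 0.1674, 0.2544]
tool_rot: [-180.0, -0.8, 86.4]
force: [-1.5, 20.3, -2.3]
grip_width: 0.0005
grasp_force: 10.2
```

>>> step_arm --steps '[0, 0, 2, 0, 0, 0, 0, 0, 0, 0]'

```text
time_s: 13.35
tool_pos: [0.5283, 0.1674, 0.2542]
tool_rot: [-179.8, -0.8, 86.4]
force: [-5.5, 19.7, 0.7]
grip_width: 0.0005
grasp_force: 10.2
```

>>> step_arm --steps '[0, -1.5, 0, 0, 0, 0, 0, 0, 0, 0]'

```text
time_s: 13.6
tool_pos: [0.5282, 0.1667, 0.2542]
tool_rot: [-179.8, -0.9, 86.5]
force: [-5.2, 22.5, 0.1]
grip_width: 0.0004
grasp_force: 11.2
```

>>> step_arm --steps '[0, -1.5, 0, 0, 0, 0, 0, 0, 0, 0]'

```text
time_s: 13.85
tool_pos: [0.5292, 0.1598, 0.2541]
tool_rot: [-179.9, -0.4, 86.3]
force: [-2.8, 11.1, 1.2]
grip_width: 0.0007
grasp_force: 4.5
```

>>> step_arm --steps '[0, 5, 0, 0, 0, 0, 5, 0, 0, 0, 0, 0, 0, 0, 0]'

```text
time_s: 14.22
tool_pos: [0.5314, 0.1651, 0.2537]
tool_rot: [-180.0, 0.0, 86.1]
force: [-0.3, -0.0, -0.1]
grip_width: 0.0002
grasp_force: 0.0
```

```bash
python3 look.py;  python3 - <<'E'
from m import *
im=cam("scene")["image"].astype(int)
for r in range(202,214): print(r,*['%4d'%(v[0]-v[2]) for v in im[r,276:294]])
E
```

```text
[0.5314 0.1651 0.2537] [-180.     0.    86.1] [-0.3 -0.  -0.1] [-0.11  0.09 -0.05]
lug px [282 203   7   9  43] [284.6  207.35]
ang 0.0735 -6.1 r 0.0243
ang 0.08 24.0 r 0.0145
202    1    0    1    2    1    2    3    6    6   11    4    2    2    3    3    2    2    2
203    2    2    0    1    1   11   40   53   41   44   15    4    2    1    2    2    2    2
204    1   -1    2    2    0   12   57   80   66   41   47   15    4    2    2    1    2    2
205    0    2    2    3    1   15   65   73   81   66   58   49   14    3    1    2    2    1
206    1    1    1    2    2   16   64   71   77   87   86   82   48    8    1    2    4    3
207    2    0    2    1    3   17   64   70   74   83   84   79   56   11    3    5    7    5
208    2    1    1    1    3   20   58   70   72   84   82   79   51    8    1    3    0    0
209    0    0    1    1    1    9   36   65   70   80   81   79   42    7    1    1   -1   -1
210    0    2    2    0    1    1   13   47   67   78   73   63   31    5    0    2    0    0
211    1    1    0    0    1    0    1   14   50   60   39   22    7    2    1    1    0    1
212    0    2    0    0    2    0    1    2    7    7    5    3    2    3    3    0    0    0
213    1    1    1    1    2    1    1    0    0    0    2    2    2    2    2   -1    0    0
```

```bash
python3 plan.py .5314 .1651 86.1 -5,32,32 -15,31,30 -25,30,28 -25,33,17
```

```text
-5,32,32 dx 15.3 dy -2.8 roll 1.1 [0.5297 0.1806]
-15,31,30 dx -7.8 dy 3.7 roll 10.0 [0.5327 0.1725]
-25,30,28 dx -7.6 dy 3.4 roll 10.0 [0.534  0.1642]
-25,33,17 dx -11.0 dy 3.0 roll 0.0 [0.5321 0.153 ]
```

>>> step_arm --steps '[0, 15.3, -2.8, 0, 1.1, 0, -7.8, 3.7, 0, 10, 0, -7.6, 3.4, 0, 10, 0, -2, 0.5, 0, 0, 0, -2, 0.5, 0, 0, 0, -2, 0.5, 0, 0, 0, -2, 0.5, 0, 0, 0, 0, 0, 0, 0]'

```text
time_s: 15.32
tool_pos: [0.5324, 0.1577, 0.2539]
tool_rot: [180.0, -0.1, 65.0]
force: [1.3, 4.3, -2.6]
grip_width: 0.0004
grasp_force: 2.5
```

>>> step_arm --steps '[0, -2, 0.5, 0, 0, 0, -1.5, 0.5, 0, 0, 0, 0, 0, 0, 0]'

```text
time_s: 15.7
tool_pos: [0.532, 0.1561, 0.2541]
tool_rot: [180.0, -0.3, 65.1]
force: [3.4, 9.9, -3.9]
grip_width: 0.0006
grasp_force: 5.1
```

>>> step_arm --steps '[0, -2, 0.5, 0, 0, 0, -1, 0, 0, 0, 0, 0, 0, 0, 0]'

```text
time_s: 16.08
tool_pos: [0.5315, 0.1549, 0.2542]
tool_rot: [179.9, -0.5, 65.1]
force: [4.3, 13.4, -6.0]
grip_width: 0.0007
grasp_force: 7.1
```

>>> step_arm --steps '[0, -1.5, 0.5, 0, 0, 0, 0, 0, 0, 0]'

```text
time_s: 16.32
tool_pos: [0.5313, 0.1542, 0.2543]
tool_rot: [180.0, -0.6, 65.2]
force: [5.7, 15.8, -7.7]
grip_width: 0.0005
grasp_force: 8.2
```

>>> step_arm --steps '[0, -1.5, 0.5, 0, 0, 0, 0, 0, 0, 0]'

```text
time_s: 16.58
tool_pos: [0.5312, 0.1536, 0.2543]
tool_rot: [180.0, -0.7, 65.2]
force: [5.5, 17.3, -8.9]
grip_width: 0.0008
grasp_force: 9.2
```

>>> step_arm --steps '[0, -1.5, 0.5, 0, 0, 0, 0, 0, 0, 0]'

```text
time_s: 16.82
tool_pos: [0.531, 0.1529, 0.2544]
tool_rot: [180.0, -0.8, 65.2]
force: [5.7, 19.6, -9.3]
grip_width: 0.0004
grasp_force: 10.2
```

>>> step_arm --steps '[0, -1.2, 0.5, 0, 0, 0, 0, 0, 0, 0]'

```text
time_s: 17.08
tool_pos: [0.5309, 0.1524, 0.2544]
tool_rot: [180.0, -0.8, 65.3]
force: [5.6, 21.6, -10.3]
grip_width: 0.0006
grasp_force: 11.0
```

>>> step_arm --steps '[0, -1.2, 0.3, 1, 0, 0, 0, 0, 0, 0]'

```text
time_s: 17.32
tool_pos: [0.5309, 0.1519, 0.2542]
tool_rot: [180.0, -0.9, 65.3]
force: [4.8, 22.2, -5.7]
grip_width: 0.0008
grasp_force: 11.4
```

>>> step_arm --steps '[0, -1.2, 0.3, 1, 0, 0, 0, 0, 0, 0]'

```text
time_s: 17.58
tool_pos: [0.5302, 0.1451, 0.2529]
tool_rot: [180.0, -0.3, 65.2]
force: [1.3, 9.2, 1.5]
grip_width: 0.0006
grasp_force: 4.1
```

```bash
python3 plan.py .53 .1411 65 -30,31,26 -39,30,28 -49,30,28
```

```text
-30,31,26 dx 17.8 dy -3.0 roll 5.0 [0.5348 0.1585]
-39,30,28 dx -3.0 dy 3.0 roll 9.0 [0.5359 0.1544]
-49,30,28 dx -5.6 dy 4.4 roll 10.0 [0.5358 0.1472]
```

>>> step_arm --steps '[0, 17.8, -3, -2, 0, 0, 0, 0, 0, 5, 0, -3, 3, 0, 9, 0, -5.6, 4.4, 0, 10, 0, 0, 0, 0, 0]'

```text
time_s: 18.2
tool_pos: [0.5359, 0.1469, 0.2536]
tool_rot: [179.9, 0.1, 41.0]
force: [-0.2, 0.1, -0.4]
grip_width: 0.0
grasp_force: 0.0
```

```bash
python3 look.py pics/c5.png;  python3 - <<'E'
from m import *
s=cam("scene");im=s["image"].astype(int)
for r in range(202,218): print(r,*['%4d'%(v[0]-v[2]) for v in im[r,278:298]])
for th in (-11,-35,-59):
    a=np.radians(th);u=np.array([np.cos(a),np.sin(a),0]);n=np.array([-u[1],u[0],0]);C=np.array([.495,.1515,.0645])
    print(th,[proj(s,C+u*r+n*k+[0,0,z]).round(1).tolist()[0] for r in(.01,.036) for k in (-.006,.006) for z in (0,.018)])
E
```

```text
[0.5359 0.1469 0.2536] [1.799e+02 1.000e-01 4.100e+01] [-0.2  0.1 -0.4] [-0.08  0.12 -0.01]
lug px [286 203   5   8  31] [288.1  207.26]
ang 0.0735 -30.4 r 0.0221
ang 0.08 -17.5 r 0.0087
202    2    2    1    3    1    2    3    3   10   27   10   17   15    3    2    1    2    2    2    2
203    2    2    2    2    1    2    2    7   30   57   31   52   37    4    2    1    2    2    2    3
204    2    1    2    3    3    2    1    6   34   64   37   69   49    5    2    3    1    2    1    1
205    3    0    2    0    1    1    2    5   31   65   54   76   52    7    2    1    1    2    4    4
206    2    1    1    1    2    0    2    5   42   83   86   86   53    9    3    3    4    5    7    5
207    2    2    2    2    1    2    0    7   54   81   84   81   44    8    5    4    2    0    2    1
208    2    2    1    2    1    2    0    9   56   80   84   81   42    6    0    0   -1   -1   -2   -1
209    1    1    1    1    1    1    1   12   55   80   83   82   42    7    0    0    0    0   -2   -3
210    0   -1    1   -1    1    1    0   12   51   65   70   67   35    7    0   
[... 449 characters left out ...]
 -2    0    1    1    0    2    1    0    1    1    0    1    0    0    1    0    2    1    1
216    1    1    0    0    1    1    1    2   -1    0    1    1    2    1   -1    1    1    0    0    1
217    2    2    2   -1   -1    0    1    2    0    1   -1   -1    1    0   -1    2    0    0   -1   -1
-11 [[289.3, 211.7], [289.5, 206.0], [285.5, 212.4], [285.7, 206.7], [285.2, 208.1], [285.4, 202.4], [281.5, 208.8], [281.6, 203.1]]
-35 [[290.9, 212.0], [291.2, 206.2], [286.7, 211.9], [286.9, 206.2], [290.5, 208.0], [290.7, 202.4], [286.3, 208.0], [286.5, 202.3]]
-59 [[292.3, 212.5], [292.5, 206.7], [288.3, 211.7], [288.5, 206.0], [295.5, 208.9], [295.7, 203.2], [291.6, 208.2], [291.8, 202.5]]
```

View pics/c5.png

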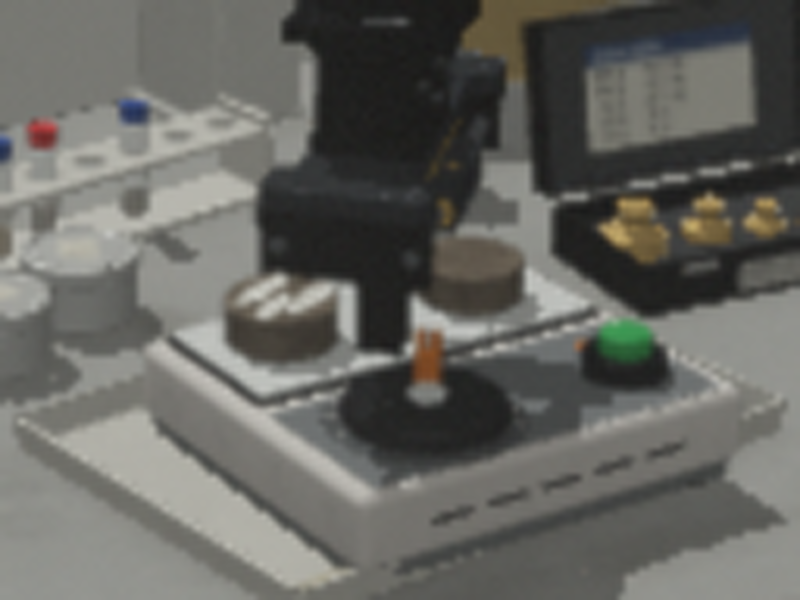

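The lug now points directly away from the scene camera, with its white line vertical near crop (428,350). That matches −35°, three clicks. Now the fourth.

>>> step_arm --steps '[0, -2, 0.5, 0, 0, 0, -2, 0.5, 0, 0, 0, -2, 0.5, 0, 0, 0, -2, 0.5, 0, 0, 0, -2, 0.5, 0, 0, 0, -1.5, 0.5, 0, 0, 0, 0, 0, 0, 0]'

```text
time_s: 19.18
tool_pos: [0.5301, 0.1403, 0.2542]
tool_rot: [180.0, -0.4, 41.0]
force: [6.8, 6.9, -7.1]
grip_width: 0.0001
grasp_force: 4.9
```

>>> step_arm --steps '[0, -2, 0.5, 0, 0, 0, -1, 0, 0, 0, 0, 0, 0, 0, 0]'

```text
time_s: 19.55
tool_pos: [0.529, 0.1392, 0.2544]
tool_rot: [179.9, -0.6, 41.1]
force: [10.2, 10.1, -9.3]
grip_width: 0.0002
grasp_force: 7.2
```

>>> step_arm --steps '[0, -1.5, 0.5, 0, 0, 0, 0, 0, 0, 0]'

```text
time_s: 19.8
tool_pos: [0.5285, 0.1386, 0.2545]
tool_rot: [179.9, -0.7, 41.1]
force: [11.6, 12.5, -12.3]
grip_width: 0.0007
grasp_force: 8.4
```

>>> step_arm --steps '[0, -1.5, 0.5, 0, 0, 0, 0, 0, 0, 0]'

```text
time_s: 20.05
tool_pos: [0.5279, 0.138, 0.2545]
tool_rot: [179.9, -0.9, 41.1]
force: [13.3, 13.1, -14.9]
grip_width: 0.0003
grasp_force: 9.5
```

Next I'll relieve the vertical friction a little and continue.

>>> step_arm --steps '[0, -1, 0.3, 2, 0, 0, 0, 0, 0, 0]'

```text
time_s: 20.3
tool_pos: [0.5279, 0.1377, 0.2542]
tool_rot: [180.0, -1.0, 41.1]
force: [10.7, 15.3, -5.3]
grip_width: 0.0006
grasp_force: 9.0
```

>>> step_arm --steps '[0, -1.2, 0.3, 1, 0, 0, 0, 0, 0, 0]'

```text
time_s: 20.55
tool_pos: [0.5276, 0.1373, 0.254]
tool_rot: [180.0, -1.1, 41.1]
force: [11.7, 15.8, -1.8]
grip_width: 0.0002
grasp_force: 9.3
```

>>> step_arm --steps '[0, -1, 0.3, 0, 0, 0, 0, 0, 0, 0]'

```text
time_s: 20.8
tool_pos: [0.5272, 0.1369, 0.2541]
tool_rot: [180.0, -1.2, 41.2]
force: [13.1, 16.1, -3.3]
grip_width: -0.0
grasp_force: 10.1
```

>>> step_arm --steps '[0, -1, 0.3, 0, 0, 0, 0, 0, 0, 0]'

```text
time_s: 21.05
tool_pos: [0.5269, 0.1365, 0.2541]
tool_rot: [179.9, -1.2, 41.2]
force: [12.3, 17.7, -5.4]
grip_width: 0.0007
grasp_force: 10.9
```

>>> step_arm --steps '[0, -1, 0.3, 0, 0, 0, 0, 0, 0, 0]'

```text
time_s: 21.3
tool_pos: [0.5265, 0.1361, 0.2542]
tool_rot: [179.9, -1.3, 41.2]
force: [14.0, 19.7, -5.6]
grip_width: 0.0002
grasp_force: 11.6
```

>>> step_arm --steps '[0, -1, 0.3, 0, 0, 0, 0, 0, 0, 0]'

```text
time_s: 21.55
tool_pos: [0.5235, 0.1304, 0.2527]
tool_rot: [180.0, -0.5, 41.1]
force: [4.7, 8.1, 2.0]
grip_width: 0.0006
grasp_force: 3.6
```

>>> step_arm --steps '[0, 7, 0, 0, 0, 0, 8, 0, 0, 0, 0, 0, 0, -30, 0, 0, 0, 0, -30, 0, 0, 0, 0, 0, 0]'

```text
time_s: 22.18
tool_pos: [0.5343, 0.137, 0.3128]
tool_rot: [179.9, -0.2, 40.9]
force: [-0.7, -1.2, -1.0]
grip_width: 0.0001
grasp_force: 0.0
```

```bash
python3 look.py pics/c6.png;  python3 - <<'E'
from m import *
im=cam("scene")["image"].astype(int)
for r in range(202,215): print(r,*['%4d'%(v[0]-v[2]) for v in im[r,284:300]])
E
```

```text
[0.5343 0.137  0.3128] [179.9  -0.2  40.9] [-0.7 -1.2 -1. ] [-0.08  0.11 -0.01]
lug px [288 204   7   8  41] [291.39 207.51]
ang 0.0735 -55.1 r 0.0219
ang 0.08 -79.1 r 0.0095
202    2    2    2    2    2    2    2    7    9    8    8    3    2    1    2    2
203    2    2    2    2    2    3    9   60   61   64   65    8    2    2    1    3
204    2    3    1    2    4    6   34   56   79  110   82   19    2    1    2    4
205    3    2    2    3   13   41   53   55   76   83   65   19    6    4    4    7
206    2    2    3    5   43   79   82   81   73   66   58   19    8    4    2    0
207    1    1    0    9   56   78   82   80   68   65   51   17    2   -1   -2   -3
208    0    1   -1    8   57   78   81   80   67   64   52   16   -2   -2   -4   -3
209   -1    0   -1    9   57   77   79   78   66   60   40    5   -3   -3   -2   -4
210    0    0    1    6   37   54   72   78   63   46   13    2    0   -3   -3   -2
211   -1    1    2    4   15   20   43   65   47   15    3    1   -1   -2   -2    0
212    0    2    2    3    4    4    8   20   13    1    2    1    1    1    0    0
213    0    1    3    2    2    1    2    3    0    1    1    3    0   -1    1    3
214   -1    1    1    0    2    2    1    2    0    0   -1    1    1    0    3   -1
```

View pics/c6.png

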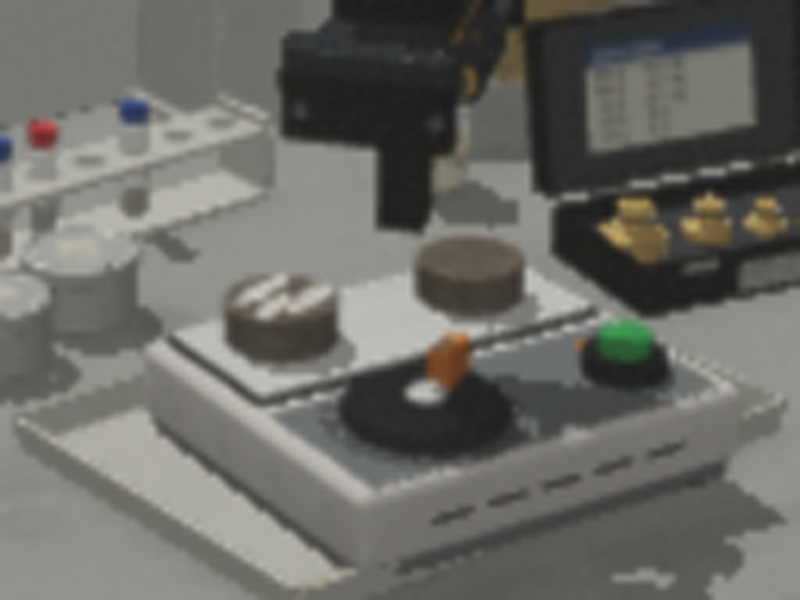

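The lug now points up-right, near crop (450,360). That matches the predicted position for −59°, exactly four clicks. Next is the button.

>>> step_arm --steps '[0, -25, 9, 0, 0, 0, -25, 9, 0, 0, 0, -25, 9, 0, 0, 0, -24.4, 9, 0, 0, 0, 0, 0, 20, 0, 0, 0, 0, 20, 0, 0, 0, 0, 13, 0, 0, 0, 0, 0, 0]'

```text
time_s: 23.28
tool_pos: [0.4813, 0.0446, 0.2569]
tool_rot: [-180.0, 0.1, 40.9]
force: [-1.1, -0.2, 2.3]
grip_width: 0.0003
grasp_force: 0.9
```

>>> step_arm --steps '[0, 1.3, 1.1, -4, 0, 0, 0, 0, 0, 0]'

```text
time_s: 23.52
tool_pos: [0.4842, 0.045, 0.2628]
tool_rot: [179.9, -0.1, 40.9]
force: [-0.7, -0.4, 0.2]
grip_width: 0.0008
grasp_force: 0.0
```

>>> step_arm --steps '[0, 0, 0, 4, 0, 0, 0, 0, 2, 0, 0, 0, 0, 0, 0]'

```text
time_s: 23.9
tool_pos: [0.4837, 0.045, 0.2559]
tool_rot: [180.0, -0.0, 40.9]
force: [0.7, 0.8, 2.1]
grip_width: 0.0006
grasp_force: 1.1
```

>>> step_arm --steps '[0, 0, 0, 2, 0, 0, 0, 0, 0, 0]'

```text
time_s: 24.15
tool_pos: [0.4837, 0.045, 0.254]
tool_rot: [180.0, -0.0, 41.0]
force: [0.2, 0.9, 4.0]
grip_width: 0.0006
grasp_force: 1.7
```

>>> step_arm --steps '[0, 0, 0, 2, 0, 0, 0, 0, 0, 0]'

```text
time_s: 24.4
tool_pos: [0.4837, 0.045, 0.2519]
tool_rot: [180.0, -0.0, 41.0]
force: [1.3, 0.8, 4.2]
grip_width: 0.0009
grasp_force: 2.3
```

>>> step_arm --steps '[0, 0, 0, 1.5, 0, 0, 0, 0, 0, 0]'

```text
time_s: 24.65
tool_pos: [0.4839, 0.0449, 0.2515]
tool_rot: [-180.0, -0.0, 40.9]
force: [-2.7, -0.6, 13.7]
grip_width: 0.0005
grasp_force: 6.4
```

>>> step_arm --steps '[0, 0, 0, 1.5, 0, 0, 0, 0, 0, 0]'

```text
time_s: 24.9
tool_pos: [0.484, 0.0448, 0.2513]
tool_rot: [-179.9, -0.1, 40.9]
force: [-7.3, -1.0, 24.2]
grip_width: 0.0006
grasp_force: 11.8
```

>>> step_arm --steps '[0, 0, 0, 1, 0, 0, 0, 0, 0, 0]'

```text
time_s: 25.15
tool_pos: [0.4841, 0.0448, 0.2511]
tool_rot: [-179.9, -0.1, 40.9]
force: [-9.7, -1.1, 29.5]
grip_width: 0.0005
grasp_force: 15.3
```

The button bottomed out, with a sharp force rise after about 6 mm of travel. I'll release it and retreat.

>>> step_arm --steps '[0, 0, 0, -4, 0, 0, 0, 0, -20, 0, 0, 0, 0, -40, 0, 0, 0, 0, -40, 0, 0, 0, 0, 0, 0, 0, 0, 0, 0, 0]'

```text
time_s: 25.9
tool_pos: [0.4829, 0.0448, 0.3507]
tool_rot: [-179.9, 0.1, 40.9]
force: [-0.9, 0.9, -0.1]
grip_width: 0.0004
grasp_force: 0.0
```

```bash
python3 look.py; python3 - <<'E'
from m import *
s=cam("scene");print(blob(s,*GR,(308,195,332,215)),"was 319.46 204.21")
im=s["image"].astype(int);a=cv2.imread("pics/scene0.png")[:,:,::-1].astype(int)
d=(abs(im-a).max(2)>40).astype(np.uint8)
_,_,st,_=cv2.connectedComponentsWithStats(d);print([list(map(int,q)) for q in st[1:] if q[4]>12])
E
```

```text
[0.4829 0.0448 0.3507] [-1.799e+02  1.000e-01  4.090e+01] [-0.9  0.9 -0.1] [-0.05  0.12  0.03]
lug px [288 204   7   8  43] [291.3 207.4]
ang 0.0735 -53.9 r 0.0225
ang 0.08 -75.1 r 0.0099
[319.55319149 204.19148936] was 319.46 204.21
[[133, 0, 301, 153, 16016], [437, 0, 123, 232, 14021], [146, 94, 47, 50, 1986], [118, 141, 111, 101, 4595], [315, 156, 19, 17, 170], [513, 187, 26, 70, 401], [289, 203, 6, 9, 42], [276, 205, 10, 8, 61], [458, 221, 14, 11, 33], [343, 234, 26, 12, 126], [393, 274, 52, 32, 778], [463, 314, 22, 10, 45], [487, 333, 23, 18, 108]]
```

```bash
python3 -c "
from cell import env
print(env.sign_off())"
```

```text
the job is handed in; nothing more can be done
None
```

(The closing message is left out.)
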